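# Run the bridge plate out over its post and hold it down

### The job

One of the two holders beside the black riser already has its post in, the other is still empty: slide the slotted plate along the riser's guide pins towards that post until the cross slot in its leading end is right over the brass stud, so that I can raise the post into it from below. The plate wants to tip before it gets there, so keep hold of it: it must stay flat on the riser and clear of the post, with the bubble level still standing on it. Finish holding the plate like that, without letting go, and leave everything else on the table alone.

Things in the scene. Friction and masses are not known exactly. Their poses are not given: they have to be found in the camera images.
- plate: Bright aluminium plate lying loose on the riser, 56 mm wide (its x), 300 mm long (its y), 12 mm thick, about 0.4 kg; origin at the centre of its underside, 80 mm above the table. A long middle slot rides on the riser's pins; it can slide about 93 mm either way from centred. Both ends stick out free and can be gripped across the 56 mm width from above. Over 50 mm off centre it tips unless held.
- slot_a (a point): Centre of the cross slot near the plate's +y end, at underside height, 134 mm from the plate's centre (16 mm from the end). The cross slot goes right through, 14 mm along the plate by 30 mm across. Axes as the plate's.
- slot_b (a point): The same cross slot near the plate's -y end, 134 mm from the centre. Axes as the plate's.
- riser: Black riser bolted to the table, 80 mm high; origin at the centre of its foot on the table. Foot 74 mm wide (x), 100 mm long (y), 10 mm thick; top bar 44 mm wide, 100 mm long. Two 8 mm guide pins on top, 22 mm either side of the middle along y, stay below the plate's upper face; the plate slides along the riser's y axis.
- post_holder: Black round holder fixed to the table, 33 mm across its foot, 48 mm high, with a brass thumb screw at the side and WITH a steel post in it (13 mm across) topped by a brass stud. Origin at the centre of its foot. It stands in line with the riser's y axis, beyond one end of the riser or the other, 199 to 219 mm from the riser's centre.
- stud (a point): Tip of the brass stud (6 mm across, 12 mm long) on top of that post, 72 mm above the table, 8 mm below the plate's underside.
- empty_holder: The same holder without a post or stud, open at the top, 48 mm high, fixed at the other end of the riser. Not to be used.
- bubble_level: Round bubble level, 30 mm across, 9 mm high, standing loose near the middle of the plate's upper face. Origin at the centre of its underside.
- ipa_bottle: Bystander: amber dropper bottle, 39 mm across, 108 mm high, origin at its foot.
- swab_jar: Bystander: clear jar with a blue lid, 54 mm across, 70 mm high, origin at its foot.
- kapton_roll: Bystander: amber tape roll lying flat, 60 mm across, 16 mm high, origin at its foot.
- tip_box: Bystander: small flat needle box with a clear lid, 45 x 62 x 16 mm, origin at its foot.
- clear_box: Bystander: clear box, 59 x 71 x 22 mm, origin at its foot.
- objective_can: Bystander: white can with a black lid, 47 mm across, 62 mm high, origin at its foot.
- lens_cap: Bystander: black lens cap, 33 mm across, 13 mm high, origin at its foot.
Not all that is in view belongs to the job. Leave any green look-alike of the post_holder alone.

How it is judged (in metres and radians):
At the end, for the whole second after the job is handed in: For the last second the stud lies under the leading cross slot (within 4 mm of its centre along the plate, 11 mm across); plate at rest, level to 0.02 rad, within 3 mm of its height on the riser, held by the robot (over 1 N), off the post; bubble level standing on it within 50 mm of its middle (((y of stud in the frame of slot_a between -0.004 and 0.004 m and x of stud in the frame of slot_a between -0.011 and 0.011 m) or (y of stud in the frame of slot_b between -0.004 and 0.004 m and x of stud in the frame of slot_b between -0.011 and 0.011 m)) and angle between plate's own z axis and vertical below 0.02 rad and height (world z) of plate between 0.077 and 0.083 m and linear speed of plate below 0.01 m/s and contact force between any of the fingers, the arm and plate above 1 N and contact force between plate and post_holder below 0.1 N and horizontal distance between bubble_level and plate below 0.05 m and z of bubble_level in the frame of plate above 0.009 m and angle between bubble_level's own z axis and vertical below 0.06 rad); the arm keeps its last pose, push and grip.
It fails at once if the plate tips by more than 0.08 rad (angle between plate's own z axis and vertical above 0.08 rad).
It fails at once if the plate is lifted more than 8 mm off the riser, clear of its guide pins (height (world z) of plate above 0.088 m).
It fails at once if the bubble level falls off the plate (height (world z) of bubble_level below 0.07 m).
It fails at once if something else on the table is moved by more than 20 mm (distance of any of ipa_bottle, swab_jar, kapton_roll, tip_box, clear_box, objective_can, lens_cap from where it was at the start of the episode above 0.02 m).
It also fails if it takes over 35 s, if anything falls off the work surface, if the arm or the gripper's body presses on something with over 40 N, if the wrist force passes 120 N, or if a joint passes its speed limit or range.

### The arm

A 6-joint arm with a two-finger parallel gripper is mounted at the origin on a cart in front of the work surface, level with it; the furniture and walls round the work are solid. World frame = base frame: x ahead of the robot, y to its left, z up, the work surface at z = 0. Lengths are in mm, angles in rad, forces in N, time in s.
With the tool pointing down it reaches from about 350 to 975 mm from the base axis. Payload 7.1 kg.
Tool frame: the origin (TCP) lies at the centre of the arm's flange, where the gripper is bolted on; the fingertips stand 182 mm ahead of it and the grasp point (between the pads) lies 163 mm ahead of it; x points along the fingers, y is the direction in which the jaws open and shut, and the axes are right-handed (so a half turn about x gives the same grasp; the last joint's range is limited). The gripper opens to 88 mm and grips with 3 to 60 N. Pads are 20 mm wide; open, the fingers measure 115 mm over their backs; the gripper's body (75 mm by 178 mm) begins 61 mm behind the grasp point.
Start: joints at [-1.124, 0.423, 1.63, -0, 1.089, -0.019], TCP at [280.726, -558.39, 404.675] pointing down, gripper open.
Joint ranges: [-3, 3], [-0.9, 2.11], [0.09, 2.58], [-1.31, 4.45], [0.11, 2.69], [-2.54, 2.54]. Speed limits (rad/s): [2.39, 2.39, 3.01, 3.14, 3.14, 3.14].

### API

Orientations are given as a rotation vector (axis times angle).
In Python, from workcell import readout, viewer, workorder, models gives the robot as it stands. The module is installed in compiled form; this text tells all that it offers.
- The arm moves only by the tool apply_moves, never from a script. Its argument "commands" is a list that holds one entry, the list of rows, each a list of 4 numbers: the shift along the world's x, y, z in m, then the turn about the world's z in rad. A call has 1 to 8 rows; each row is the pose to reach, as a shift and turn from the pose commanded when the call began; what a row does not reach only later rows make up. A row lasts 1/8 s, in which the tool goes at most 62.5 mm and 10.7 degrees, less where a joint would pass 70% of its speed; a pose out of reach is approached as far as the arm can. A call with a gripper value outside its range is refused whole. "gripper" is the finger opening in m, from 0 to 0.0878, set as the call begins (left out, the last holds). The fingers move at their own pace and stop on an object; the grip force is fixed at half the most. Time passes only in rows, so rows that repeat a pose let the fingers close. It gives the time, the measured TCP pose, the force and the opening at its end, in the units of the state.
- readout.get_obs(): the state, without advancing time (a new reading comes with each control period).
- viewer.get_image(name): name is "side" or "top" or "wrist"; returns a dict with "color" (400x640x3 uint8, red, green, blue), "vertical_fov" (degrees; the focal length in pixels is half the picture's height over the tangent of half this angle, whatever the lens; pixels are square), "cx", "cy" (the principal point, pixels), "rvec" (rotation vector, rad) and "tvec" (3), from world to camera coordinates, as OpenCV has them. Camera axes: x right, y down, z forward; pixel columns grow to the right and rows downward; lengths in mm; the calibration is good to about 2 mm. A picture is of the moment at which its call begins. There is no depth.
- workorder.close_job(): hands the job in, once; it reports no verdict.
Trained networks look in the newest picture that a camera, given by its name, has taken for a name from the list of things; names that differ only in an ending like _2 or _b are one class to them, and where a whole thing is asked for, a point or a joint stands for the part that bears it (a point fixed in the world has none). Each returns a list of dicts, best first, with "conf" (0 to 1); they miss things now and then, are a little off and sometimes report something else, mostly with a low value. They report only what shows in the picture. A call takes as long as a camera call. They do not tell look-alikes from the thing itself.
- models.search_frame(camera, label): "position" ([x, y, z] in mm, in world coordinates, good to about 4 mm: the middle of the surface that is visible of it).
- models.place_of(camera, label): "position" ([x, y, z] in mm, in world coordinates, good to about 4 mm: a listed point, or the origin of a listed thing).
The state is a dict: "t": time; "qpos": joint angles; "qvel": joint speeds; "joint_torque": joint torques, N m; "ee_pos": TCP position; "orientation": TCP orientation; "ft_force": force on the tool from outside, world axes, zero at the start; "moment": the same for the moment, N m; "width": finger opening in mm.
Only numpy, scipy, OpenCV 4.12 (cv2) and the standard library are available. Lean on these libraries where they do the work, as an engineer would, in place of code of your own. Each camera call takes 0.05 s, during which the arm holds its last target.

## Working session

There is one attempt and no reset: what is moved stays moved. The work goes in short steps, Python scripts to look and compute and a tool call to move; the robot and the scene stay as the last step left them, time stands still between calls to the robot, and variables do not carry over. Pictures are saved under pics/ and viewed, and the job is handed in when it is done.

Besides the shell and the picture viewer there is one more tool, called after "Request:" as name(argument=value, ...), one argument or row to a line, values as JSON. apply_moves: Moves the arm, as the interface text tells. Its arguments: {"type":"object","properties":{"commands":{"type":"array","items":{"type":"array","items":{"type":"array","items":{"type":"number"}}}},"gripper":{"type":"number"}},"required":["commands"]}

```bash
mkdir -p pics; ls; cat > h.py <<'E'
import numpy as np, cv2
from workcell import readout, viewer, workorder, models
def snap(name,fn):
    d=viewer.get_image(name); cv2.imwrite('pics/'+fn,d['color'][:,:,::-1]); return d
def cam(d):
    f=200/np.tan(np.radians(d['vertical_fov'])/2)
    R=cv2.Rodrigues(np.array(d['rvec'],float))[0]; t=np.array(d['tvec'],float).ravel()
    return f,R,t
def proj(d,p):
    f,R,t=cam(d); c=R@np.array(p,float)+t
    return (d['cx']+f*c[0]/c[2], d['cy']+f*c[1]/c[2])
def back(d,uv,z):
    f,R,t=cam(d); r=R.T@np.array([(uv[0]-d['cx'])/f,(uv[1]-d['cy'])/f,1.]); o=-R.T@t
    return o+r*(z-o[2])/r[2]
E
python3 - <<'E'
from h import *
for n in ['side','top','wrist']: 
    d=snap(n,n+'0.png'); print(n,d['vertical_fov'],d['cx'],d['cy'],-cam(d)[1].T@cam(d)[2])
for c in ['top','side']:
  for l in ['plate','riser','post_holder','stud','empty_holder','slot_a','bubble_level']:
    print(c,l,[(np.round(r['position']).tolist(),round(r['conf'],2)) for r in models.place_of(c,l)[:4]])
print(readout.get_obs())
E
```

```text
pics
side 44.885541101084605 323.4815515186573 198.14545001662944 [ -72.07112699 1031.20178829  711.62396983]
top 54.19779386613445 321.08549121895896 203.80491040075782 [ 421.87689772  -73.84502388 1378.44793775]
wrist 66.9375641818977 324.9078213304113 201.01186069984215 [ 348.65272507 -524.64377189  383.37189399]
top plate [([430.0, -253.0, 79.0], 0.58)]
top riser [([424.0, -257.0, -4.0], 0.72), ([423.0, -383.0, 78.0], 0.3)]
top post_holder [([431.0, -36.0, 4.0], 0.56), ([418.0, 78.0, 2.0], 0.48)]
top stud [([420.0, 77.0, 73.0], 0.59), ([432.0, -41.0, 72.0], 0.39), ([429.0, -117.0, 81.0], 0.23), ([421.0, -455.0, 4.0], 0.19)]
top empty_holder [([420.0, -452.0, 3.0], 0.4)]
top slot_a [([425.0, -383.0, 77.0], 0.7), ([430.0, -117.0, 77.0], 0.59)]
top bubble_level [([428.0, -236.0, 98.0], 0.51)]
side plate [([423.0, -250.0, 79.0], 0.62)]
side riser [([421.0, -254.0, 2.0], 0.84), ([548.0, 270.0, -2.0], 0.3)]
side post_holder [([422.0, 81.0, 1.0], 0.8), ([435.0, -39.0, -1.0], 0.79)]
side stud [([433.0, -42.0, 70.0], 0.49), ([420.0, 76.0, 71.0], 0.48)]
side empty_holder [([548.0, 269.0, 1.0], 0.66), ([421.0, -455.0, 1.0], 0.57)]
side slot_a [([432.0, -117.0, 79.0], 0.98)]
side bubble_level [([429.0, -240.0, 93.0], 0.51)]
{'t': 0.85, 'qpos': array([-1.12402165e+00,  4.23077138e-01,  1.62990209e+00, -1.02650922e-05,
        1.08861390e+00, -1.89948531e-02]), 'qvel': array([ 1.14325677e-03, -1.80919926e-03, -7.75609531e-05,  2.88192377e-04,
       -6.92312435e-04, -4.20307265e-04]), 'joint_torque': array([-1.50056607e-03, -5.44555020e+01, -2.74036002e+01,  6.44161203e-02,
        1.68528291e-02,  3.00909335e-05]), 'ee_pos': array([ 280.7103796 , -558.39244408,  404.68852423]), 'orientation': array([ 1.96220048,  0.46541668, -1.9622186 ]), 'ft_force': array([-0.36663652, -0.64603238,  0.06653341]), 'moment': array([-0.00344783,  0.03209934,  0.03948826]), 'width': 87.91268098823937}
```

View pics/top0.png

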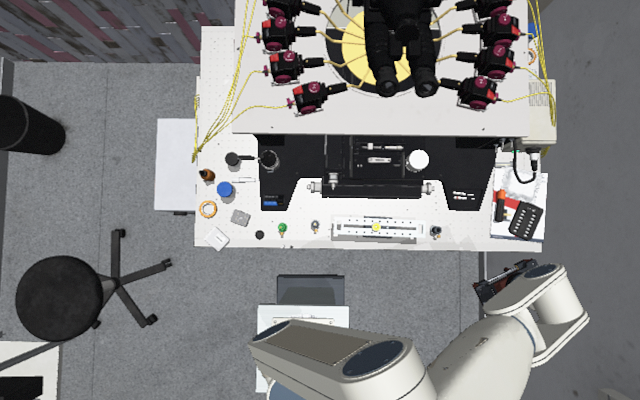

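View pics/side0.png

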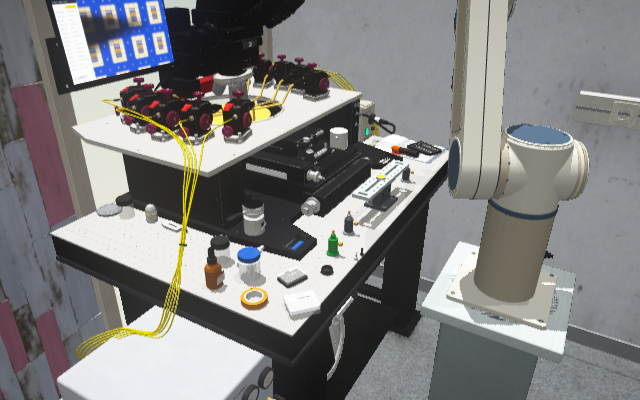

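View pics/wrist0.png

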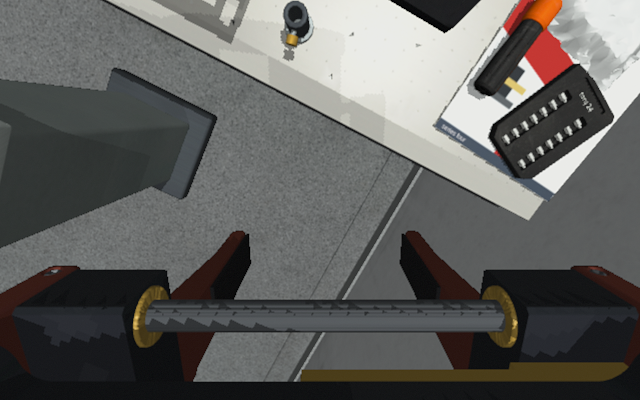

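```bash
python3 - <<'E'
from h import *
o=readout.get_obs(); print(o['t'],o['ee_pos']); R=cv2.Rodrigues(o['orientation'])[0]; print(np.round(R,3))
d=snap('wrist','w1.png'); f,Rc,t=cam(d); print(f,np.round(Rc,3)); c=-Rc.T@t; print('cam rel tool',R.T@(c-o['ee_pos']), np.round(Rc@R,3))
d=viewer.get_image('top'); im=d['color'][:,:,::-1]
cv2.imwrite('pics/tc.png',cv2.resize(im[120:260,250:460],None,fx=3.8,fy=3.8,interpolation=cv2.INTER_CUBIC))
d=viewer.get_image('side'); im=d['color'][:,:,::-1]
cv2.imwrite('pics/sc.png',cv2.resize(im[130:290,270:470],None,fx=3.7,fy=3.7,interpolation=cv2.INTER_CUBIC))
E
```

```text
0.85 [ 280.7103796  -558.39244408  404.68852423]
[[-0.     0.449 -0.893]
 [-0.    -0.893 -0.449]
 [-1.    -0.     0.   ]]
302.5250443688364 [[ 0.449 -0.894  0.   ]
 [-0.859 -0.432  0.275]
 [-0.245 -0.124 -0.962]]
cam rel tool [ 20.61120756   0.6192417  -75.85773831] [[-0.     1.     0.   ]
 [-0.275 -0.     0.962]
 [ 0.962  0.     0.275]]
```

View pics/tc.png

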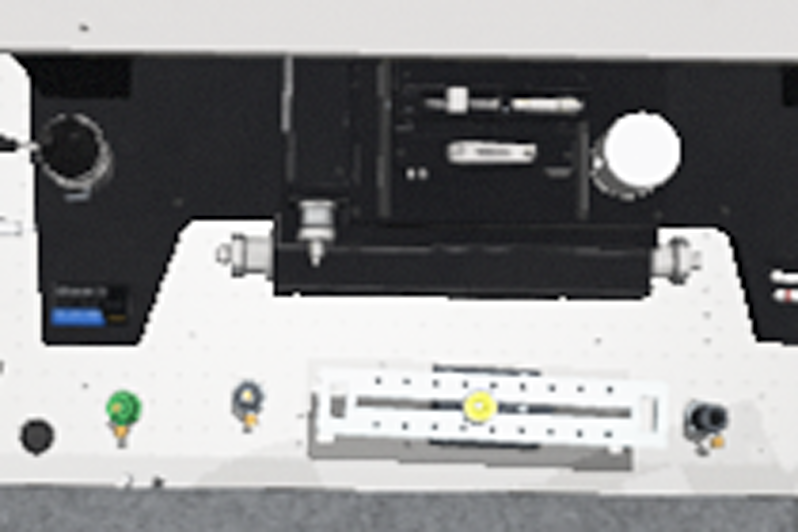

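View pics/sc.png

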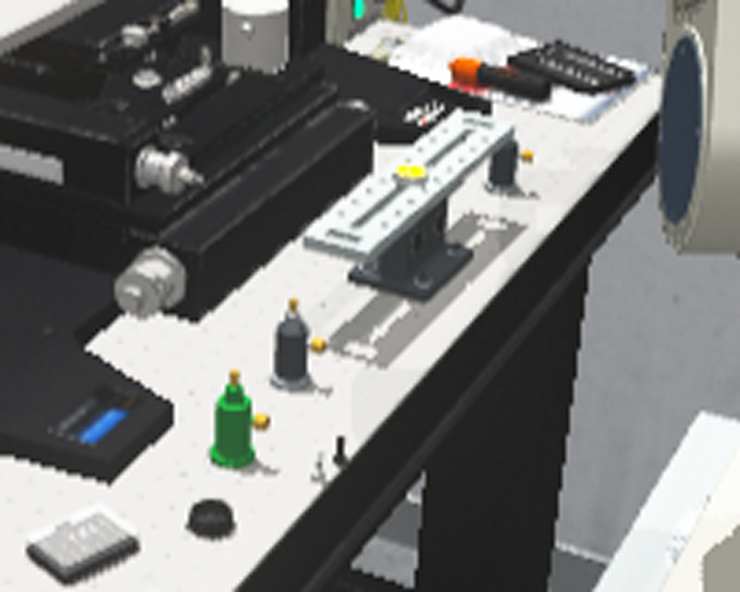

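```bash
python3 - <<'E'
from h import *
d=viewer.get_image('top'); s=viewer.get_image('side')
T=lambda u,v:(250+u/3.8,120+v/3.8); S=lambda u,v:(270+u/3.7,130+v/3.7)
for z in [50,100,150,200]: print(z,back(d,T(275,297),z)[:2],back(d,T(650,300),z)[:2],'side corner top',back(s,S(195,240),z)[:2],back(s,S(372,115),z)[:2])
print('deck edge', [back(d,T(400,55),z)[:2].round() for z in (200,300,400)])
for z in [50,100,150,200]: print('white cyl top',back(d,T(642,150),z)[:2].round(),back(s,S(255,0),z)[:2].round())
print('bot',back(s,S(195,322),0))
E
```

```text
50 [521.29134704 -63.71136175] [ 523.59749002 -399.17498992] side corner top [ 562.74512094 -120.08446347] [ 547.80207664 -439.52973116]
100 [517.54959524 -64.09277158] [ 519.76893983 -386.9302509 ] side corner top [514.77102411 -33.07988804] [ 500.95724998 -328.38415705]
150 [513.80784344 -64.47418141] [ 515.94038963 -374.68551188] side corner top [466.79692727  53.92468739] [ 454.11242332 -217.23858294]
200 [510.06609163 -64.85559125] [ 512.11183943 -362.44077285] side corner top [418.82283044 140.92926281] [ 407.26759666 -106.09300883]
deck edge [array([ 706., -162.]), array([ 682., -155.]), array([ 658., -147.])]
white cyl top [ 659. -392.] [ 798. -676.]
white cyl top [ 650. -380.] [ 732. -547.]
white cyl top [ 641. -368.] [ 666. -418.]
white cyl top [ 632. -356.] [ 601. -289.]
bot [538.38020059 -78.24663787   0.        ]
```

Candidates for the target holder, by pixel in the side view: the black one with a stud at (349,223), a green look-alike at (333,244), and the empty black one at (406,174). I choose the black one with the stud, on the +y side. Next I look at the leading end from above with the wrist camera.

Request:
apply_moves(
  commands=[
    [[0.018,0.053,-0.01,0.135],[0.037,0.106,-0.02,0.27],[0.055,0.158,-0.03,0.405],[0.074,0.211,-0.04,0.54],[0.092,0.264,-0.05,0.675],[0.11,0.317,-0.06,0.81],[0.129,0.369,-0.07,0.945],[0.147,0.422,-0.085,1.076]],
  ],
)

```text
t: 2.1
ee_pos: [428.5, -134.9, 320.0]
orientation: [1.228, 1.195, -1.226]
ft_force: [0.9, 0.3, -0.2]
width: 88.1
```

Request:
apply_moves(
  commands=[
    [[0,0,0,0],[0,0,0,0],[0,0,0,0]],
  ],
)

```text
t: 2.48
ee_pos: [427.7, -137.5, 320.0]
orientation: [1.232, 1.193, -1.232]
ft_force: [0.6, 0.1, 0.1]
width: 87.8
```

```bash
python3 - <<'E'
from h import *
d=snap('wrist','w2.png'); o=readout.get_obs(); print(o['t'],o['ee_pos'],np.round(cv2.Rodrigues(o['orientation'])[0],3)[:, 1])
for l in ['stud','slot_a','plate','post_holder']:
    print(l,[(np.round(r['position'],1).tolist(),round(r['conf'],2),np.round(proj(d,r['position']))) for r in models.place_of('wrist',l)[:4]])
E
```

```text
2.525 [ 427.58754829 -137.57347829  320.01951355] [ 1.    -0.031  0.001]
stud [([430.5, -36.3, 72.9], 0.95, array([323.,  75.]))]
slot_a [([429.4, -116.1, 80.8], 0.68, array([325., 189.]))]
plate []
post_holder [([434.8, -39.4, 0.9], 0.62, array([328.,  88.]))]
```

View pics/w2.png

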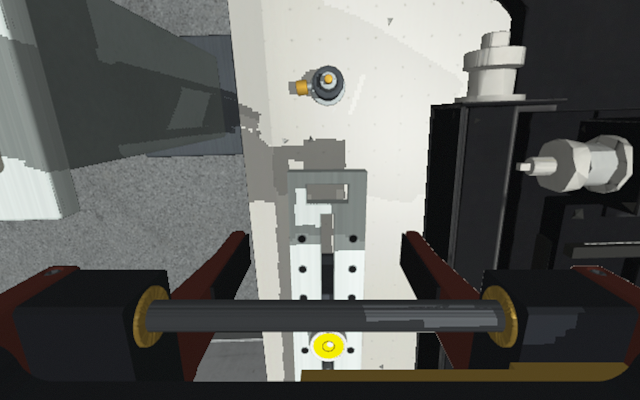

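```bash
python3 - <<'E'
from h import *
im=cv2.imread('pics/w2.png')
cv2.imwrite('pics/w2c.png',cv2.resize(im[55:265,265:390],None,fx=2.85,fy=2.85,interpolation=cv2.INTER_CUBIC))
cv2.imwrite('pics/w2d.png',cv2.resize(im[160:215,275:380],None,fx=7,fy=7,interpolation=cv2.INTER_CUBIC))
E
```

```text
(no output)
```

View pics/w2c.png

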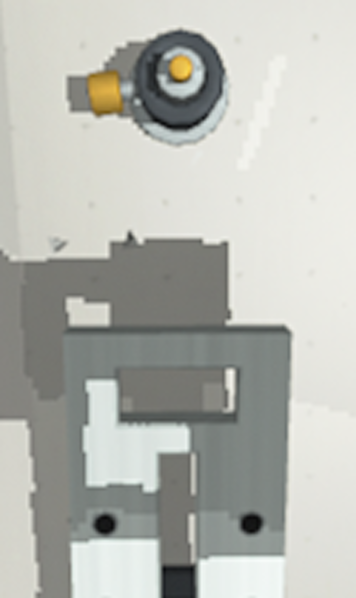

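View pics/w2d.png

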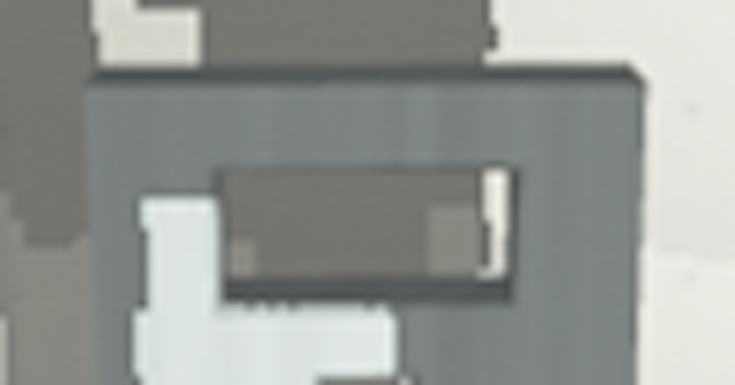

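```bash
python3 - <<'E'
from h import *
d=viewer.get_image('wrist')
P=lambda u,v,z:print(u,v,z,back(d,(u,v),z).round(1))
P(327.5,193.6,92);P(327.5,184,92);P(327.5,203.1,92);P(306.4,195,92);P(348.6,195,92)
P(327.5,171.9,92);P(288,172,92);P(366.5,172,92)
P(265+64/2.85,55+335/2.85,92);P(265+290/2.85,55+335/2.85,92);P(265+70/2.85,55+570/2.85,92);P(265+284/2.85,55+570/2.85,92)
P(328.2,78.5,72)
im=d['color'];hsv=cv2.cvtColor(im,cv2.COLOR_RGB2HSV)
m=cv2.inRange(hsv,(12,120,120),(35,255,255)); m[:, :315]=0; m[:,340:]=0; m[95:]=0
ys,xs=np.nonzero(m);print(xs.mean(),ys.mean(),len(xs)); P(xs.mean(),ys.mean(),72)
# level
m=cv2.inRange(hsv,(25,150,150),(35,255,255)); m[:250]=0; ys,xs=np.nonzero(m);P(xs.mean(),ys.mean(),101)
E
```

```text
327.5 193.6 92 [ 431.1 -116.2   92. ]
327.5 184 92 [ 431.3 -109.2   92. ]
327.5 203.1 92 [ 430.9 -123.2   92. ]
306.4 195 92 [ 416.1 -116.7   92. ]
348.6 195 92 [ 446.  -117.6   92. ]
327.5 171.9 92 [ 431.5 -100.6   92. ]
288 172 92 [404.1 -99.9  92. ]
366.5 172 92 [ 458.5 -101.5   92. ]
287.4561403508772 172.5438596491228 92 [ 403.7 -100.2   92. ]
366.7543859649123 172.5438596491228 92 [ 458.7 -101.9   92. ]
289.56140350877195 255.0 92 [ 401.3 -162.9   92. ]
364.64912280701753 255.0 92 [ 457.6 -164.6   92. ]
328.2 78.5 72 [434.  -38.2  72. ]
328.3454545454546 79.07272727272728 55
328.3454545454546 79.07272727272728 72 [434.  -38.6  72. ]
328.15384615384613 346.2161172161172 101 [ 428.  -238.2  101. ]
```

Request:
apply_moves(
  commands=[
    [[-0.001,-0.061,0,0],[-0.002,-0.122,0,0],[-0.003,-0.183,0,0],[-0.004,-0.243,0,0],[-0.004,-0.243,0,0],[-0.004,-0.243,0,0],[-0.004,-0.243,0,0]],
  ],
)

```text
t: 3.65
ee_pos: [423.7, -378.1, 319.5]
orientation: [1.23, 1.197, -1.23]
ft_force: [-0.6, -0.1, 0.8]
width: 87.6
```

```bash
python3 - <<'E'
from h import *
d=snap('wrist','w3.png'); o=readout.get_obs(); print(o['t'],o['ee_pos'],np.round(cv2.Rodrigues(o['orientation'])[0],3)[:, 1])
for l in ['slot_b','plate','bubble_level']:
    print(l,[(np.round(r['position'],1).tolist(),round(r['conf'],2),np.round(proj(d,r['position']))) for r in models.place_of('wrist',l)[:4]])
# edges of the plate (x) at some y
E
```

```text
3.7 [ 423.79603572 -378.05671399  319.61134174] [ 1.    -0.028 -0.001]
slot_b [([422.5, -383.6, 80.6], 0.85, array([323., 224.]))]
plate [([424.6, -248.2, 77.2], 0.77, array([320.,  28.])), ([421.9, -384.8, 81.5], 0.34, array([322., 226.]))]
bubble_level [([423.5, -241.2, 95.6], 0.72, array([317.,   6.]))]
```

View pics/w3.png

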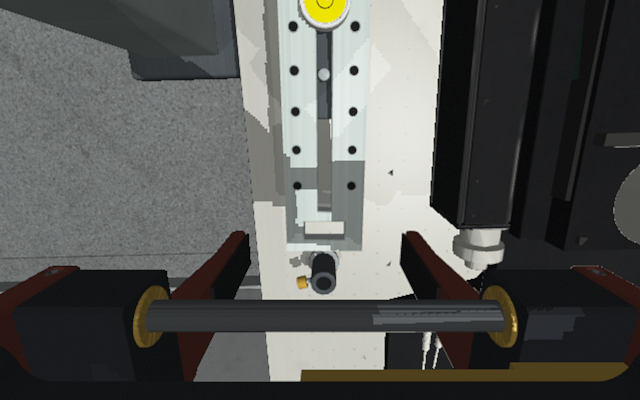

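```bash
python3 - <<'E'
from h import *
im=cv2.imread('pics/w3.png'); d=viewer.get_image('wrist')
cv2.imwrite('pics/w3c.png',cv2.resize(im[150:260,260:390],None,fx=5,fy=5,interpolation=cv2.INTER_CUBIC))
for v in (170,200,230,243): print(v, im[v,278:300].sum(1)//3, im[v,355:372].sum(1)//3)
for v in (60,170,200,240): print(v,back(d,(288,v),92).round(1),back(d,(364,v),92).round(1))
E
```

```text
170 [108 109 110 110 109 113 120 122 119 120 122 122 120 118 117 118 120 120
 120 122 122 123] [121 122 122 122 124 124 123 118 113 159 210 221 220 219 220 221 221]
200 [122 122 124 126 126 127 126 121 120 118 118 120 121 119 116 116 115 112
 180 211 209 209] [121 120 120 122 123 121 117 112 162 216 226 220 218 219 219 215 211]
230 [197 197 197 198 198 202 206 201 154 114 117 118 119 119 118 115 114 114
 116 117 118 119] [119 119 120 122 121 117 111 167 210 217 215 214 215 216 216 216 216]
243 [197 197 198 197 198 198 201 203 182 179 186 185 187 188 187 184 181 180
 182 185 187 187] [138 125 119 120 118 114 126 189 214 211 211 211 211 212 211 212 212]
60 [ 404.8 -270.1   92. ] [ 452.5 -271.4   92. ]
170 [ 400.5 -339.8   92. ] [ 453.1 -341.3   92. ]
200 [ 399.2 -361.4   92. ] [ 453.2 -362.9   92. ]
240 [ 397.3 -392.1   92. ] [ 453.4 -393.6   92. ]
```

View pics/w3c.png

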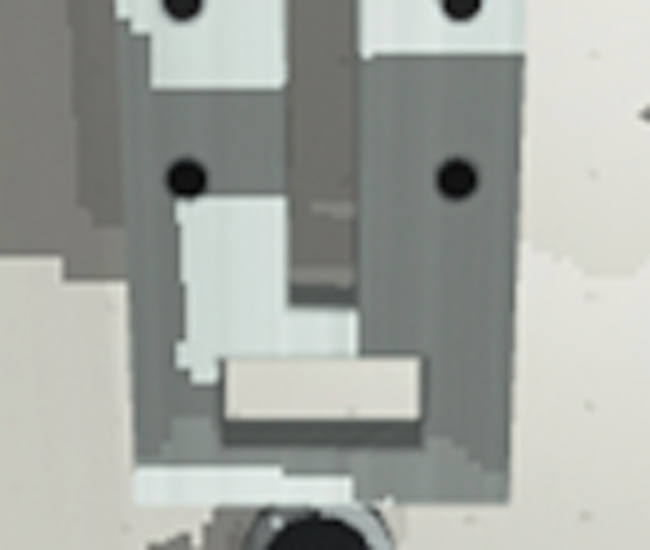

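```bash
python3 - <<'E'
from h import *
d=viewer.get_image('wrist')
for p in [(286.3,230),(362.3,230),(324.3,230),(304.8,230),(344.4,230),(325,250.4),(285,200),(363.3,200)]: print(p,back(d,p,92).round(1))
print(readout.get_obs()['ee_pos'])
E
```

```text
(286.3, 230) [ 396.5 -384.3   92. ]
(362.3, 230) [ 452.1 -385.9   92. ]
(324.3, 230) [ 424.3 -385.1   92. ]
(304.8, 230) [ 410.1 -384.7   92. ]
(344.4, 230) [ 439.  -385.5   92. ]
(325, 250.4) [ 424.4 -401.4   92. ]
(285, 200) [ 397.  -361.5   92. ]
(363.3, 200) [ 452.7 -363.1   92. ]
[ 423.95917621 -378.81592083  319.79457888]
```

Request:
apply_moves(
  commands=[
    [[0.0005,0,-0.02,0],[0.0005,0,-0.045,0],[0.0005,0,-0.06,0],[0.0005,0,-0.071,0],[0.0005,0,-0.071,0],[0.0005,0,-0.071,0]],
  ],
  gripper=0.0878,
)

```text
t: 4.7
ee_pos: [424.5, -379.6, 249.2]
orientation: [1.23, 1.194, -1.23]
ft_force: [-0.0, 0.0, 0.4]
width: 87.9
```

```bash
python3 - <<'E'
from h import *
d=snap('wrist','w4.png'); s=viewer.get_image('side')['color'][:,:,::-1]
cv2.imwrite('pics/s4.png',cv2.resize(s[130:270,320:440],None,fx=4,fy=4,interpolation=cv2.INTER_CUBIC))
o=readout.get_obs(); print(o['ee_pos'],o['ft_force'],np.round(cv2.Rodrigues(o['orientation'])[0],4))
E
```

```text
[ 424.45317139 -379.61716621  249.37573435] [ 0.23560553 -0.24856205  0.59606084] [[ 9.000e-04  9.996e-01 -2.900e-02]
 [-9.000e-04 -2.900e-02 -9.996e-01]
 [-1.000e+00  9.000e-04  9.000e-04]]
```

View pics/w4.png

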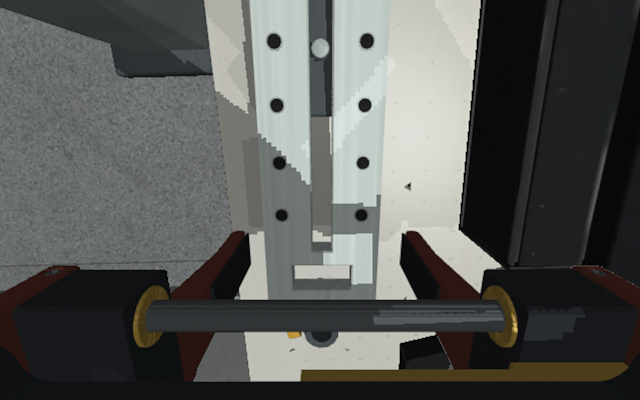

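View pics/s4.png

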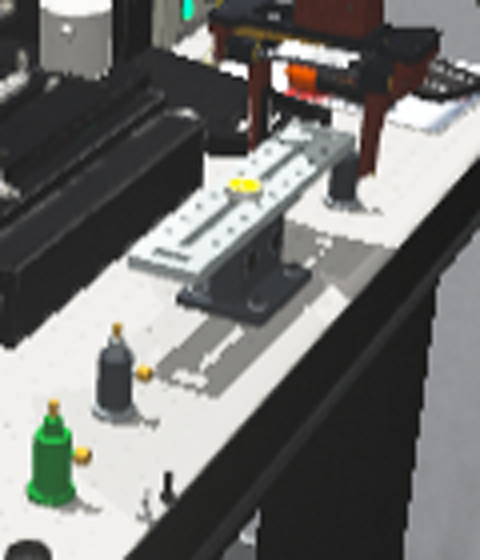

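```bash
python3 - <<'E'
from h import *
d=viewer.get_image('wrist'); im=d['color'][:,:,::-1]
cv2.imwrite('pics/w4c.png',cv2.resize(im[220:300,240:410],None,fx=4.5,fy=4.5,interpolation=cv2.INTER_CUBIC))
o=readout.get_obs()['ee_pos']; print(o)
for p in [(294,272),(352,272),(266,240),(379,240),(322.5,272),(265,280),(378,280)]: print(p,back(d,p,92).round(1))
E
```

```text
[ 424.40032034 -379.57308703  249.32693954]
(294, 272) [ 410.  -380.7   92. ]
(352, 272) [ 439.2 -381.6   92. ]
(266, 240) [ 397.3 -363.    92. ]
(379, 240) [ 452.5 -364.6   92. ]
(322.5, 272) [ 424.4 -381.2   92. ]
(265, 280) [ 395.  -384.8   92. ]
(378, 280) [ 452.4 -386.5   92. ]
```

View pics/w4c.png

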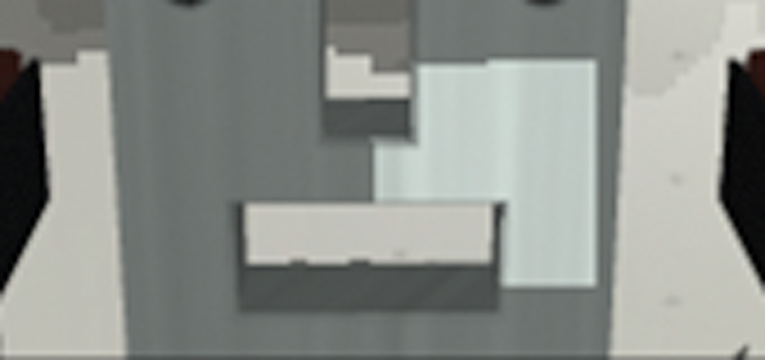

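Request:
apply_moves(
  commands=[
    [[0,0,0,0],[0,0,0,0],[0,0,0,0],[0,0,0,0],[0,0,0,0],[0,0,0,0]],
  ],
  gripper=0.03,
)

```text
t: 5.6
ee_pos: [424.2, -379.4, 248.7]
orientation: [1.23, 1.196, -1.231]
ft_force: [-1.1, 0.5, 2.0]
width: 56.1
```

```bash
python3 - <<'E'
from h import *
d=snap('wrist','w5.png'); s=viewer.get_image('side')['color'][:,:,::-1]
cv2.imwrite('pics/s5.png',cv2.resize(s[130:270,320:440],None,fx=4,fy=4,interpolation=cv2.INTER_CUBIC))
o=readout.get_obs(); print(o['t'],o['ee_pos'],o['ft_force'],o['moment'],o['width'])
E
```

```text
5.7 [ 424.13977627 -379.40465885  248.68102039] [-0.72173117 -0.10596311  1.16133371] [-0.18067602  0.12019445  0.21299157] 55.8170541346563
```

View pics/w5.png

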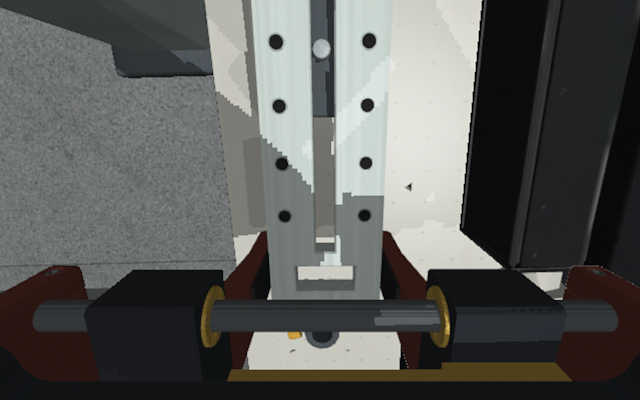

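View pics/s5.png

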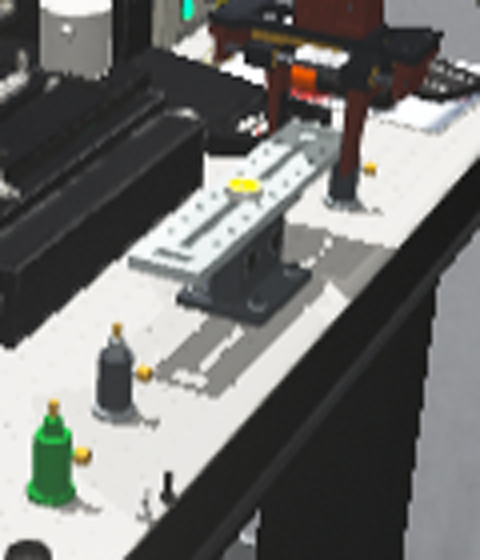

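Request:
apply_moves(
  commands=[
    [[0.0,0.002,0,0],[0.0002,0.006,0,0],[0.0003,0.011,0,0],[0.0005,0.017,0,0],[0.0007,0.023,0,0],[0.0008,0.029,0,0],[0.001,0.034,0,0],[0.0011,0.037,0,0]],
  ],
)

```text
t: 6.7
ee_pos: [425.3, -342.1, 248.7]
orientation: [1.23, 1.195, -1.23]
ft_force: [-1.9, -5.7, 0.0]
width: 56.0
```

```bash
python3 - <<'E'
from h import *
d=snap('wrist','w6.png'); s=viewer.get_image('side')['color'][:,:,::-1]
cv2.imwrite('pics/s6.png',cv2.resize(s[130:270,320:440],None,fx=4,fy=4,interpolation=cv2.INTER_CUBIC))
o=readout.get_obs(); print(o['t'],o['ee_pos'],o['ft_force'],o['moment'],o['width'])
E
```

```text
6.8 [ 425.28221142 -341.94601049  248.6700074 ] [-1.56758144 -0.8253425   1.60088913] [-0.17006829  0.07988762  0.07091917] 55.86903193951968
```

View pics/w6.png

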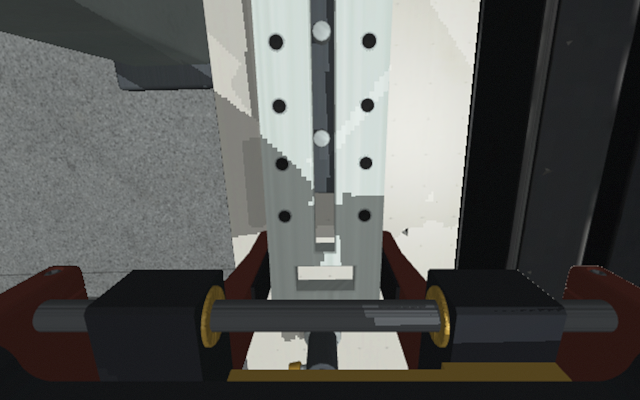

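View pics/s6.png

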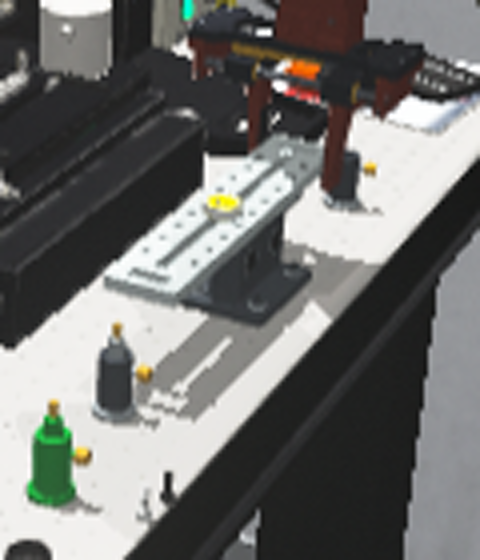

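Request:
apply_moves(
  commands=[
    [[0.0,0.002,0,0],[0.0002,0.006,0,0],[0.0003,0.011,0,0],[0.0005,0.017,0,0],[0.0007,0.023,0,0],[0.0008,0.029,0,0],[0.001,0.034,0,0],[0.0011,0.038,0,0]],
  ],
)

```text
t: 7.8
ee_pos: [426.1, -304.8, 248.8]
orientation: [1.229, 1.195, -1.231]
ft_force: [-3.8, -7.7, 1.8]
width: 55.4
```

Request:
apply_moves(
  commands=[
    [[0.0001,0.002,0,0],[0.0001,0.0024,0,0],[0.0001,0.0024,0,0],[0.0001,0.0024,0,0]],
  ],
)

```text
t: 8.3
ee_pos: [426.2, -302.4, 248.8]
orientation: [1.23, 1.195, -1.231]
ft_force: [-5.0, -6.2, 2.2]
width: 55.8
```

```bash
python3 - <<'E'
from h import *
d=snap('wrist','w7.png'); s=viewer.get_image('side'); im=s['color'][:,:,::-1]
cv2.imwrite('pics/side7.png',im)
cv2.imwrite('pics/s7.png',cv2.resize(im[150:250,320:420],None,fx=6,fy=6,interpolation=cv2.INTER_CUBIC))
t=viewer.get_image('top'); im=t['color'][:,:,::-1]
cv2.imwrite('pics/t7.png',cv2.resize(im[205:250,300:430],None,fx=6,fy=6,interpolation=cv2.INTER_CUBIC))
o=readout.get_obs(); print(o['t'],o['ee_pos'],o['ft_force'],o['moment'],o['width'])
for c in ['side','top']:
  for l in ['slot_a','stud','post_holder','plate','bubble_level']:
    print(c,l,[(np.round(r['position'],1).tolist(),round(r['conf'],2)) for r in models.place_of(c,l)[:3]])
E
```

```text
8.45 [ 426.22025775 -302.42659468  248.82113223] [-4.79421607 -6.8990384   2.77449194] [-1.08202489  0.58161713  0.15882331] 55.768387262837095
side slot_a [([432.5, -36.6, 79.6], 0.76), ([425.1, -308.0, 79.1], 0.58)]
side stud [([432.7, -37.7, 70.7], 0.76), ([421.7, 73.4, 71.4], 0.55)]
side post_holder [([439.0, -38.9, 0.4], 0.69), ([417.1, 80.0, -0.7], 0.51)]
side plate [([427.7, -173.9, 80.7], 0.6)]
side bubble_level [([431.8, -161.6, 93.6], 0.39)]
top slot_a [([430.6, -43.7, 79.5], 0.76), ([426.1, -304.7, 76.8], 0.62)]
top stud [([421.8, 79.0, 72.5], 0.55), ([432.8, -35.3, 73.0], 0.37)]
top post_holder [([432.3, -36.0, 2.2], 0.42), ([417.4, 80.1, 1.2], 0.4)]
top plate [([431.0, -174.6, 80.0], 0.76), ([430.1, -161.3, 94.8], 0.49)]
top bubble_level [([434.5, -37.1, 2.9], 0.69), ([430.2, -160.7, 95.7], 0.45), ([426.5, -306.5, 77.0], 0.32)]
```

View pics/w7.png

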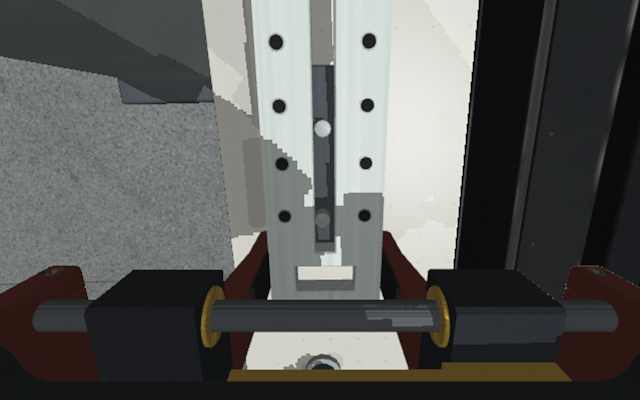

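View pics/s7.png

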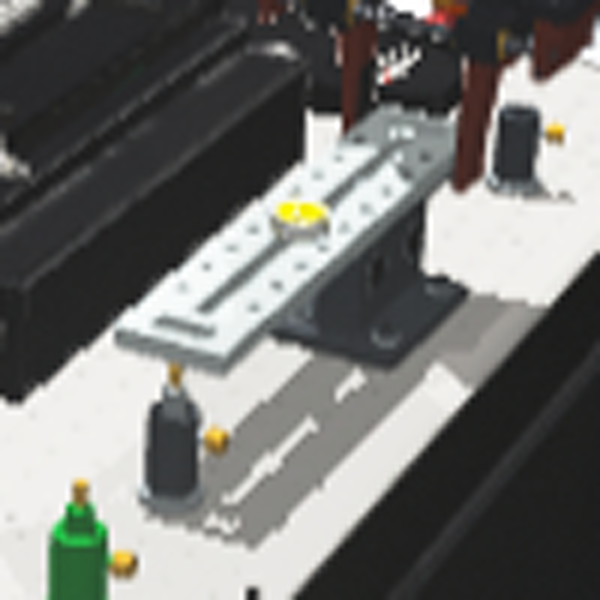

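View pics/t7.png

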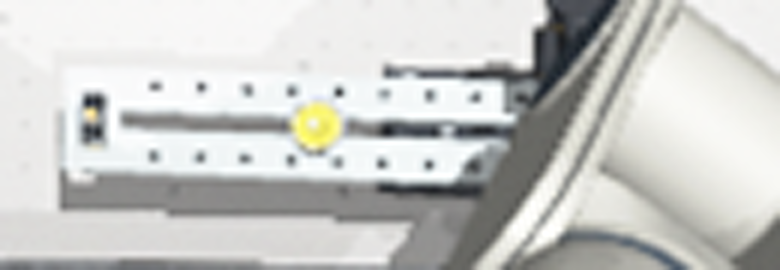

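Request:
apply_moves(
  commands=[
    [[0.0,0.0005,0,0],[0.0,0.001,0,0],[0.0,0.001,0,0],[0.0,0.001,0,0],[0.0,0.001,0,0],[0.0,0.001,0,0]],
  ],
)

```text
t: 9.7
ee_pos: [426.2, -301.5, 248.8]
orientation: [1.23, 1.195, -1.231]
ft_force: [-4.7, -6.7, 1.9]
width: 55.9
```

```bash
python3 - <<'E'
from h import *
d=snap('wrist','w8.png'); s=viewer.get_image('side'); im=s['color'][:,:,::-1]
cv2.imwrite('pics/s8.png',cv2.resize(im[180:250,320:420],None,fx=7,fy=7,interpolation=cv2.INTER_CUBIC))
t=viewer.get_image('top'); im=t['color'][:,:,::-1]
cv2.imwrite('pics/t8.png',cv2.resize(im[212:240,306:336],None,fx=20,fy=20,interpolation=cv2.INTER_CUBIC))
# slot/stud profile along image u
for v in range(220,230): print(v, im[v,308:322].tolist() if v in(224,225) else im[v,308:322].sum(1)//3)
for dy in (-4,0,4): print('slot ctr if dy',dy, proj(t,[433.3,-38.2+dy,92]))
print('stud',proj(t,[434,-38.2,72]))
o=readout.get_obs(); print(o['t'],o['ee_pos'],o['ft_force'],o['moment'],o['width'])
E
```

```text
220 [236 236 244 251 251 231 186 184 174 228 251 250 249 249]
221 [235 235 240 249 244 166  76  72  58 190 251 250 250 250]
222 [236 237 241 248 233 127  75  84  76 205 254 251 252 254]
223 [236 224 224 248 226 152 200 188 120 213 255 242 200 203]
224 [[236, 237, 238], [216, 217, 218], [216, 215, 209], [251, 250, 246], [229, 227, 221], [175, 172, 164], [192, 221, 231], [156, 212, 232], [159, 164, 163], [217, 214, 210], [255, 255, 255], [237, 235, 233], [128, 128, 124], [134, 135, 135]]
225 [[236, 237, 237], [216, 218, 218], [216, 216, 209], [251, 250, 246], [234, 232, 226], [159, 152, 145], [145, 149, 150], [153, 163, 168], [152, 151, 147], [214, 210, 205], [255, 255, 255], [238, 237, 235], [132, 133, 131], [129, 131, 131]]
226 [237 217 211 247 229 120  69  89  91 206 255 243 207 208]
227 [236 217 213 248 232 135  90  83  70 203 254 250 247 248]
228 [236 216 211 248 228 136 113 153 158 202 250 248 250 250]
229 [235 221 219 245 239 218 195 206 218 229 244 243 247 249]
slot ctr if dy -4 (np.float64(315.3310779642876), np.float64(223.79346103148245))
slot ctr if dy 0 (np.float64(314.11491901517866), np.float64(223.7745375005501))
slot ctr if dy 4 (np.float64(312.8988408624339), np.float64(223.75561522681573))
stud (np.float64(314.28343055753453), np.float64(223.62049100805072))
9.85 [ 426.20529804 -301.50096388  248.81447128] [-4.47807015 -5.50612656  3.12711831] [-1.1589918   0.65609978  0.10976617] 55.90150147469635
```

View pics/t8.png

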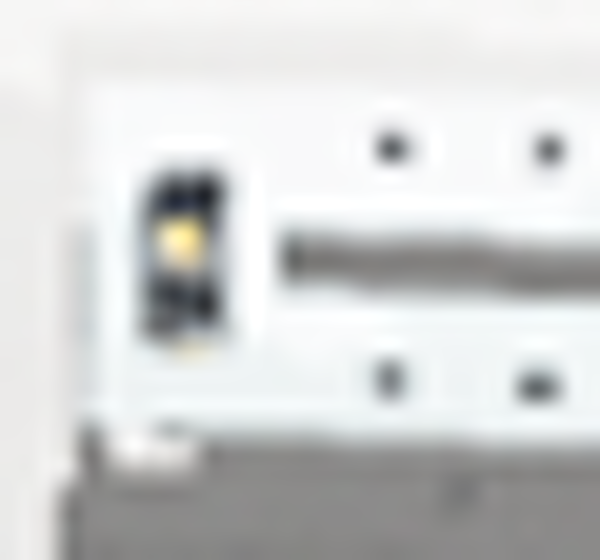

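View pics/s8.png

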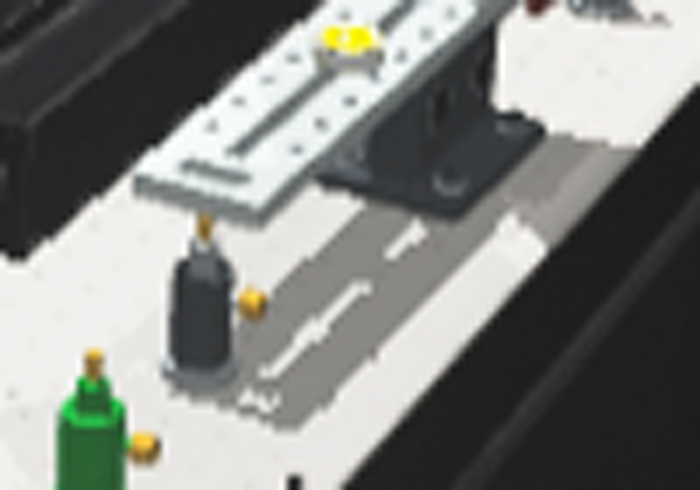

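View pics/w8.png

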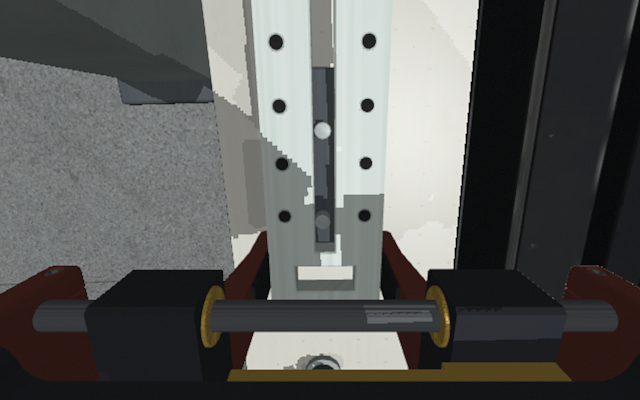

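```bash
python3 - <<'E'
from h import *
print(workorder.close_job())
E
```

```text
the job is handed in; nothing more can be done
None
```

I slid the plate about 78 mm towards the post. The cross slot in its leading end (slot_a) is now over the brass stud, and the gripper is still holding the plate. I gripped it across its trailing end, and the job was handed in at about 10 s of the 35 s allowed.

- **Stud under the slot:** in the top view the stud shows through the slot, about 0.3 mm off centre along the plate and about 3 mm across. The limits are 4 mm and 11 mm.
- **Grip:** finger opening is 55.9 mm on the 56 mm plate, and the slot_b end did not shift in the wrist view during the slide. Wrist forces stayed under about 8 N.
- **Plate flat and clear of the post:** in the side view the plate lies flat on the riser and above the stud. I judged this by eye and from the unchanged gripper height (within about 0.2 mm). I did not measure the tilt separately.
- **Bubble level:** it was still standing, about 12 mm from the plate's middle.
- **Other things on the table:** I did not move or touch anything else on purpose, and did not check each bystander's position at the end.

One check disagreed. With the plate 1 mm short of its final place, the network in the top camera put slot_a about 8 mm short of the stud. The side camera's network put them about 1 mm apart. I went by the direct view of the stud through the slot and the measured travel, then made the last 1 mm nudge.

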